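Weigh a lidded tub on a hand spring scale and set it on the mat

TASK

Take the orange hand scale out of its stand, hook it under the wire handle of the lidded tub, take up the slack to a pull of about 1.5 N and pause there for a second while the tub still stands; then raise it gently until the tub hangs 1 to 2 cm clear of the table and hold it still for a second so that the scale can be read. Keeping it hanging low, always less than 3 cm up, carry it to the round blue mat, set it down softly in the middle, unhook the scale without upsetting the tub and hang the scale back in its stand. Lift the tub with the scale only, never with the gripper, do not force the hook, and leave the other things alone.

Things in the scene. Friction and masses are not known exactly. Their poses are not given: they have to be found in the camera images.
- scale: Hand spring scale (tubular balance), upright, 140 g. Origin in the middle of its orange grip block, z up along its length. Grip block 30 (x) x 24 (y) x 48 mm (z -21 to +27): grip it across y, from above, at its middle. Below: black flange 44 (x) x 54 (y) mm, z -26 to -32; barrel 26 mm in diameter, z -32 to -80; then the hook.
- barrel_end (a point): Centre of the barrel's lower end, 80 mm below the scale's origin. Out of it slides, straight down on a spring, a rod with a steel hook. It stays up until about 0.3 N of load, then sinks about 10 mm per N (100 N/m), end stop at 85 mm. How far it has sunk is not measured: feel the load on the tool.
- hook_rest (a point): Lowest inside point of the hook while the spring is unloaded (moves with the scale's body, not with the sinking hook): x 0, z -136.5 in the scale's frame. Hook: 5 mm round steel in the scale's xz plane, underside z -141.5, back at x +17, mouth open towards -x; a bar at x 0 has free room from z -91 down to the seat.
- hook_tip_rest (a point): Top of the hook's tip, spring unloaded: x -16 (outside x -18.5), z -123.5 in the scale's frame. To catch a bar, come down on its side with the scale's +x pointing away from the bar, tip below the bar, move the scale along its -x so that the tip passes under the bar until the bar is at x 0, then go up. To unhook: down, then along +x.
- stand: Fixed grey stand with a two-armed dark fork, front towards its -x. Origin on the table under the middle of the fork; foot plate 115 x 90 mm (x -36 to +80), column 18 mm in diameter at x +52. Fork arms 10 x 10 mm, x -26 to +46, at y +-22, tops at z 130, gap 34 mm, open at the front and above; a 4 mm high lip at the front end of each arm.
- stand_seat (a point): Scale's origin when it hangs home in the fork, flange on the arms, hook down: above the stand's origin, 162 mm over the table, axes those of the stand. The scale starts here, its x within 0.12 rad of the stand's x. It goes in or out straight from above, or, raised 8 mm or more, along the stand's x through the open front.
- tub: White round tub, blue lid, filled and closed; origin at the centre of its underside, z up; 76 to 82 mm in diameter, lid 88 mm, lid's top at z 60. Weight unknown, about 0.27 to 0.70 kg. A 5 mm steel wire handle stands upright over it in the tub's yz plane, 95 mm wide, peak at y 0, falling 8 mm over the first 26 mm to either side.
- handle_low (a point): Centre of the handle's wire at its peak when the handle is pushed down: z 96 in the tub's frame, 36 mm above the lid (moves with the tub, not with the handle). The handle is a stiff push fit in the tub's ears: it stands pulled up by 0 to 20 mm from this point, a different amount each time that is not measured (seen or felt only), and stays so under the tub's weight.
- mat: Round blue rubber mat fixed on the table, 120 mm in diameter, 2 mm thick, with a thin white ring 60 mm across; origin at its centre on the table.
- glue: Loose bystander: white glue bottle with blue tip, 36 x 36 x 122 mm, origin at its base.
- dish_grey: Loose bystander: grey round dish, 63 mm wide, 34 high, origin at its base.
- dish_red: Loose bystander: red round dish, 51 mm wide, 28 high, origin at its base.
- pliers: Loose bystander: pliers with red handles, 122 x 45 x 12 mm, origin at the underside.

How it is judged:
By the outcome, as a careful person would: the job done as asked, in the order asked, and still so for the second after the job is handed in, with the robot touching nothing.
It also fails if it takes over 72 s, if anything falls off the work surface, if the arm or the gripper's body presses on something with over 40 N, if the wrist force passes 120 N, or if a joint passes its speed limit or range.

ROBOT

A 6-joint arm with a two-finger parallel gripper is mounted at the origin on a cart in front of the work surface, level with it; the furniture and walls round the work are solid. World frame = base frame: x ahead of the robot, y to its left, z up, the work surface at z = 0. Lengths are in m, angles in rad, forces in N, time in s.
With the tool pointing down it reaches from about 0.3 to 0.95 m from the base axis. Payload 3.1 kg.
Tool frame: the origin (TCP) lies midway between the tips of the shut fingers; the grasp point (between the pads) lies grip_point_offset behind it (grip_point_offset is the distance from the TCP to the grasp point, in m); z points along the fingers, y is the line along which they close (so a half turn about z gives the same grasp; the last joint's range is limited). The gripper opens to 85 mm and grips with 20 to 120 N. Pads are 22 mm wide; open, the fingers measure 114 mm over their backs; the gripper's body (76 mm by 85 mm) begins 54 mm behind the grasp point. The pads swing forward as they close: fully open they stand 13 mm farther back than shut.
Start: joints at [-1.369, 0.308, 1.634, -0, 1.2, -0.07], TCP at [0.168, -0.602, 0.231] pointing down, gripper open.
Joint ranges: [-3.06, 3.06], [-0.79, 1.96], [0.05, 2.63], [-1.19, 4.34], [0.05, 2.64], [-2.94, 2.94]. Speed limits (rad/s): [2.79, 2.79, 3.14, 3.14, 3.14, 3.14].

INTERFACE

Orientations are given as a unit quaternion [w, x, y, z].
In Python, from plant import * gives the robot as it stands.
- The arm moves only by the tool step_arm, never from a script. Its argument "series" is a list of rows, each an object with "dp": the shift along the tool's x, y, z in m, a list of three; "twist": the turn about the tool's z in degrees; "grip": the opening, from 0 (shut) to 1 (fully open). A call has exactly 8 rows; each row is the pose to reach, as a shift and turn from the pose commanded when the call began, along the tool's axes at that moment; what a row does not reach only later rows make up. A row lasts 1/10 s, in which the tool goes at most 50 mm and 8.59 degrees, less where a joint would pass 70% of its speed; a pose out of reach is approached as far as the arm can. A call with a gripper value outside its range is refused whole. The fingers move at their own pace and stop on an object; the grip force is fixed at half the most. Time passes only in rows, so rows that repeat a pose let the fingers close, or fill a call up. It gives the time, the measured TCP pose, the force, the opening and the grip force at its end, in the units of the state.
- read_state(): the state, without advancing time (a new reading comes with each control period).
- capture(name): name is "scene" or "top" or "wrist"; returns the picture (400x640x3 uint8, red, green, blue); there is no depth.
- get_calibration(name): a dict with "vfov" (degrees; the focal length in pixels is half the picture's height over the tangent of half this angle, whatever the lens; pixels are square), "cx", "cy" (the principal point, pixels), "pose" (4x4, takes a point from camera to world coordinates); the wrist camera has in their place "hand_eye" (4x4, takes a point from camera to tool coordinates, whose origin is the TCP and whose axes are the flange's). Camera axes: x right, y down, z forward; pixel columns grow to the right and rows downward; lengths in m; the calibration is good to about 2 mm. A picture is of the moment at which its call begins: read the wrist's pose just before it. get_calibration takes no time and is no camera call.
- hand_in(): hands the job in; it is judged then, once.
The state is a dict: "time": time; "q": joint angles; "qvel": joint speeds; "joint_efforts": joint torques, N m; "tcp_pos": TCP position; "ee_rot": TCP orientation; "wrist_force": force on the tool from outside, world axes, zero at the start; "torque": the same for the moment, N m; "finger_gap": finger opening in m; "gripper_force": force on a finger pad.
Only numpy, scipy, OpenCV 4.12 (cv2) and the standard library are available. Lean on these libraries where they do the work, as an engineer would, in place of code of your own. Each camera call takes 0.05 s, during which the arm holds its last target. There are 200 camera calls.

## Working session

There is one attempt and no reset: what is moved stays moved. The work goes in short steps, Python scripts to look and compute and a tool call to move; the robot and the scene stay as the last step left them, time stands still between calls to the robot, and variables do not carry over. Pictures are saved under pics/ and viewed, at most 10 in all, crops included, and the job is handed in when it is done.

Besides the shell and the picture viewer there is one more tool, called as name(argument=value, ...) on one line, values as JSON. step_arm: Moves the arm, as the interface text tells. Its arguments: {"type":"object","properties":{"series":{"type":"array","items":{"type":"object","properties":{"dp":{"type":"array","items":{"type":"number"}},"twist":{"type":"number"},"grip":{"type":"number"}}}}},"required":["series"]}

```bash
mkdir -p pics; ls
python3 - <<'E'
from plant import *
import cv2,numpy as np
s=read_state();print({k:np.round(v,3) for k,v in s.items()})
for n in("scene","top","wrist"):
    c=get_calibration(n);print(n,{k:np.round(v,4).tolist() for k,v in c.items()})
    if n!="wrist": cv2.imwrite(f"pics/{n}0.png",cv2.cvtColor(capture(n),cv2.COLOR_RGB2BGR))
E
```

```text
pics
{'time': np.float64(0.0), 'q': array([-1.369,  0.309,  1.635, -0.   ,  1.2  , -0.07 ]), 'qvel': array([-0.   , -0.001,  0.001, -0.002, -0.001, -0.001]), 'joint_efforts': array([-1.0000e-03, -4.1526e+01, -2.7667e+01, -0.0000e+00,  1.0000e-02,
       -0.0000e+00]), 'tcp_pos': array([ 0.168, -0.601,  0.23 ]), 'ee_rot': array([-0.001,  0.991,  0.135, -0.   ]), 'wrist_force': array([ 1.373, -0.952,  0.425]), 'torque': array([0.017, 0.006, 0.047]), 'gripper_force': np.float64(0.0), 'finger_gap': np.float64(0.086)}
scene {'vfov': 52.7013, 'cx': 319.7904, 'cy': 193.714, 'pose': [[-0.8402, -0.3351, 0.4264, 0.1537], [-0.5419, 0.5493, -0.6361, 0.546], [-0.0211, -0.7655, -0.6431, 0.777], [0.0, 0.0, 0.0, 1.0]]}
top {'vfov': 43.2084, 'cx': 316.8744, 'cy': 200.1202, 'pose': [[0.0113, -0.998, 0.0629, 0.5049], [-0.9999, -0.0106, 0.0107, -0.0971], [-0.01, -0.063, -0.998, 1.5197], [0.0, 0.0, 0.0, 1.0]]}
wrist {'vfov': 70.6857, 'cx': 320.8623, 'cy': 200.3542, 'hand_eye': [[0.0003, -0.9538, -0.3003, 0.077], [1.0, 0.0002, 0.0006, 0.0002], [-0.0005, -0.3003, 0.9538, -0.1438], [0.0, 0.0, 0.0, 1.0]]}
```

View both.

View pics/scene0.png

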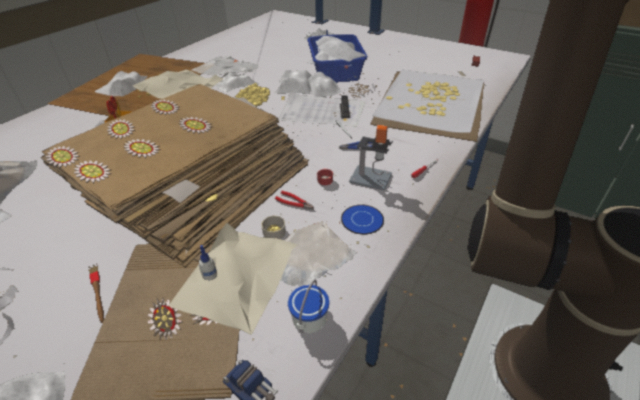

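View pics/top0.png

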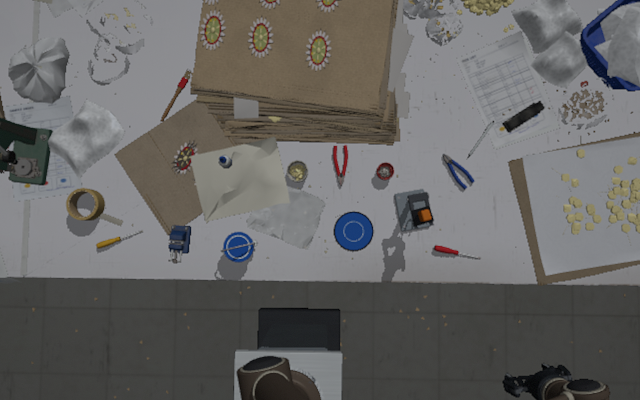

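```bash
python3 -c "
import plant
print([k for k in dir(plant) if k[0]!='_'], getattr(plant,'grip_point_offset',None))"
```

```text
['MotionError', 'capture', 'get_calibration', 'grip_point_offset', 'hand_in', 'read_state'] 0.0187
```

Run:
```python
import cv2,numpy as np
t=cv2.imread("pics/top0.png");s=cv2.imread("pics/scene0.png")
r=lambda i,f:cv2.resize(i,None,fx=f,fy=f,interpolation=cv2.INTER_CUBIC)
out=np.zeros((600,800,3),np.uint8)
a=r(t[180:270,205:315-0],3.6);out[:a.shape[0],:a.shape[1]]=a   # tub: x0=205,y0=180, 3.6
b=r(t[180:262,380:445],3.6);out[:b.shape[0],400:400+b.shape[1]]=b #stand x0=380
c=r(s[118:193,335:405],3.6);out[330:330+c.shape[0],400:400+c.shape[1]]=c # x0=335,y0=118
d=r(s[270:344,275:350],3.6);out[330:330+d.shape[0],:d.shape[1]]=d # x0=275,y0=270
cv2.imwrite("pics/comp.png",out)
```

```text
(no output)
```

View pics/comp.png

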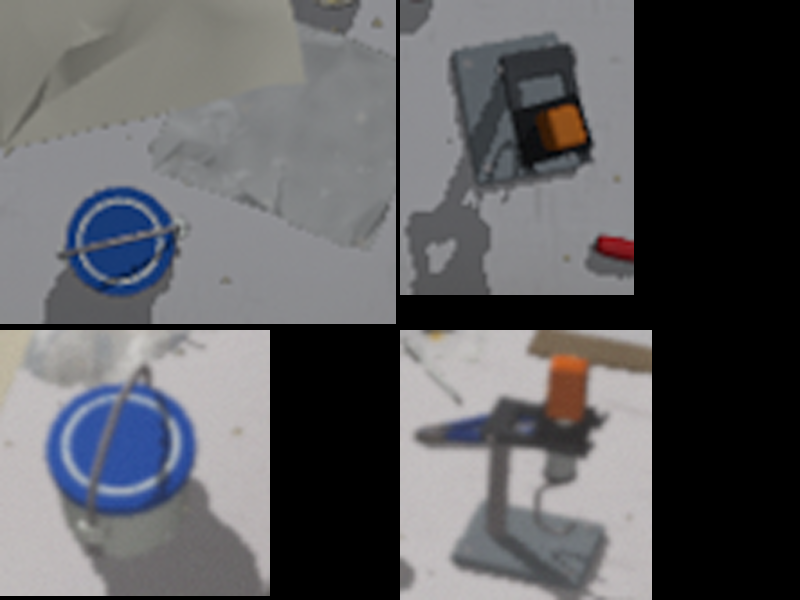

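```bash
cat > h.py <<'E'
from plant import *
import numpy as np,cv2
from scipy.spatial.transform import Rotation as Rn
def toolT(s):
    T=np.eye(4);q=s["ee_rot"];T[:3,:3]=Rn.from_quat([q[1],q[2],q[3],q[0]]).as_matrix();T[:3,3]=s["tcp_pos"];return T
def cam(n,s=None):
    c=get_calibration(n);f=200/np.tan(np.radians(c["vfov"])/2)
    P=np.array(c["pose"]) if n!="wrist" else toolT(s)@np.array(c["hand_eye"])
    return f,c["cx"],c["cy"],P
def ray(n,u,v,s=None):
    f,cx,cy,P=cam(n,s);d=P[:3,:3]@np.array([(u-cx)/f,(v-cy)/f,1]);return P[:3,3],d
def onz(n,u,v,z,s=None):
    o,d=ray(n,u,v,s);return o+d*(z-o[2])/d[2]
def proj(n,p,s=None):
    f,cx,cy,P=cam(n,s);c=P[:3,:3].T@(np.array(p)-P[:3,3]);return np.array([cx+f*c[0]/c[2],cy+f*c[1]/c[2]])
def snap(n,fn=None):
    s=read_state();i=cv2.cvtColor(capture(n),cv2.COLOR_RGB2BGR)
    if fn: cv2.imwrite("pics/"+fn,i)
    return s,i
def yaw(s): R=toolT(s)[:3,:3];return np.arctan2(R[1,0],R[0,0])
def togo(s,p):  # world target -> tool-axis shift
    T=toolT(s);return T[:3,:3].T@(np.array(p)-T[:3,3])
E
python3 - <<'E'
from h import *
A=lambda u,v:(205+u/3.6,180+v/3.6)
B=lambda u,v:(380+(u-400)/3.6,180+v/3.6)
C=lambda u,v:(335+(u-400)/3.6,118+(v-330)/3.6)
D=lambda u,v:(275+u/3.6,270+(v-330)/3.6)
r=lambda x:np.round(x,4)
print("block top",r(onz("top",*B(566,127),.189)),"scene",r(onz("scene",*C(570,362),.189)))
F=[onz("top",*B(*p),.13) for p in((500,58),(572,45),(592,150),(522,165))]
c=np.mean(F,0);d=(F[0]+F[1]-F[2]-F[3])/2;print("fork",r(c),np.linalg.norm(d),"yaw",np.arctan2(d[1],d[0]))
y=np.arctan2(d[1],d[0]);print("stand origin",r(c[:2]-.010*np.array([np.cos(y),np.sin(y)])))
print("lid",r(onz("top",*A(120,241),.06)),"scene",r(onz("scene",*D(121,447),.06)))
e1,e2=onz("top",*A(60,255),.06),onz("top",*A(178,230),.06);print("handle",r(e1),r(e2),np.linalg.norm(e1-e2),np.arctan2((e1-e2)[1],(e1-e2)[0])-np.pi/2)
print("mat",r(onz("top",353,231,.002)),r(onz("scene",362,219,.002)))
m=onz("top",353,231,.002)
s=read_state();print(yaw(s))
# handle peak heights
l=onz("top",*A(120,241),.06)
for z in(.096,.116):print(z,r(proj("scene",[l[0],l[1],z])),r(proj("top",[l[0],l[1],z])))
E
```

```text
block top [ 0.5518 -0.3705  0.189 ] scene [ 0.552  -0.3714  0.189 ]
fork [ 0.571  -0.3678  0.13  ] 0.08237435432152683 yaw 0.1938122795388839
stand origin [ 0.5612 -0.3697]
lid [0.4592 0.1435 0.06  ] scene [0.4573 0.1463 0.06  ]
handle [0.4474 0.1914 0.06  ] [0.4685 0.0972 0.06  ] 0.09656254916514978 0.2196276991598709
mat [ 0.5089 -0.1901  0.002 ] [ 0.5088 -0.19    0.002 ]
0.2717673139411617
0.096 [307.9432 290.6734] [236.2186 247.3222]
0.116 [307.5457 284.5916] [234.9968 247.5405]
```

step_arm(series=[{"dp": [0.02,-0.005,-0.01],"twist": 0,"grip": 1},{"dp": [0.06,-0.016,-0.03],"twist": 0,"grip": 1},{"dp": [0.105,-0.029,-0.03],"twist": 1,"grip": 1},{"dp": [0.15,-0.042,-0.03],"twist": 2,"grip": 1},{"dp": [0.2,-0.056,-0.03],"twist": 3,"grip": 1},{"dp": [0.25,-0.07,-0.03],"twist": 4,"grip": 1},{"dp": [0.3,-0.084,-0.03],"twist": 4.5,"grip": 1},{"dp": [0.34,-0.095,-0.03],"twist": 4.5,"grip": 1}])

```text
time: 0.9
tcp_pos: [0.4712, -0.4176, 0.2608]
ee_rot: [-0.0, 0.995, 0.097, -0.0]
wrist_force: [-0.0, -1.0, 0.1]
finger_gap: 0.0855
gripper_force: 0.0
```

step_arm(series=[{"dp": [0.035,-0.007,0],"twist": 0,"grip": 1},{"dp": [0.065,-0.013,0],"twist": 0,"grip": 1},{"dp": [0.08,-0.017,0],"twist": 0,"grip": 1},{"dp": [0.09,-0.019,0],"twist": 0,"grip": 1},{"dp": [0.092,-0.019,0],"twist": 0,"grip": 1},{"dp": [0.092,-0.019,0],"twist": 0,"grip": 1},{"dp": [0.092,-0.019,0],"twist": 0,"grip": 1},{"dp": [0.092,-0.019,0],"twist": 0,"grip": 1}])

```text
time: 1.7
tcp_pos: [0.5554, -0.3838, 0.2614]
ee_rot: [0.0, 0.995, 0.096, -0.0]
wrist_force: [-0.2, -0.3, -0.2]
finger_gap: 0.0854
gripper_force: 0.0
```

Run:
```python
from h import *
s,i=snap("wrist");print(s["time"],s["tcp_pos"],yaw(s),s["wrist_force"])
F=[]
for k in range(4):
    capture("wrist");F.append(read_state()["wrist_force"])
print(np.mean(F,0),np.std(F,0))
cv2.imwrite("pics/w1.png",i)
```

```text
1.7 [ 0.5553967  -0.38380914  0.26141323] 0.19170017176886908 [-0.15234491 -0.34156077 -0.22440948]
[-0.27893702  0.31328006  0.04891356] [0.32106749 0.48185522 0.26086294]
```

View pics/w1.png

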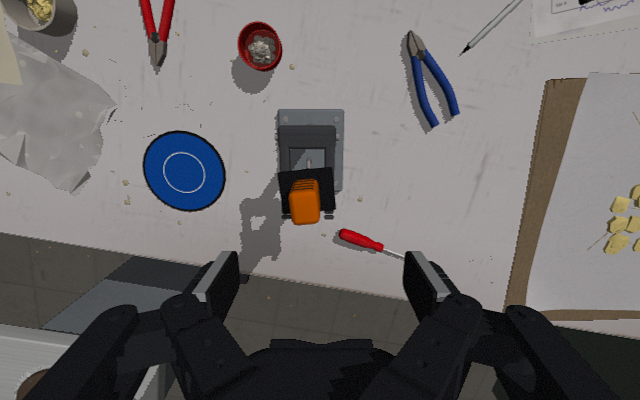

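Run:
```python
import cv2
i=cv2.imread("pics/w1.png")[100:240,255:365]
cv2.imwrite("pics/w1c.png",cv2.resize(i,None,fx=4.2,fy=4.2,interpolation=cv2.INTER_CUBIC))
```

```text
(no output)
```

View pics/w1c.png

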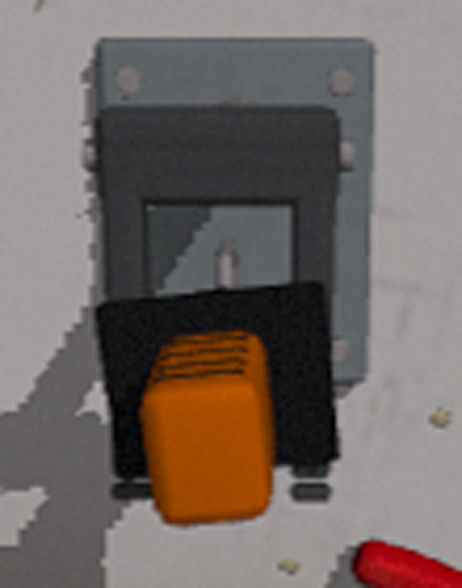

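Run:
```python
from h import *
s=read_state()
P=lambda u,v,z:onz("wrist",255+u/4.2,100+v/4.2,z,s)
fl=[P(*p,.136) for p in((97,308),(322,282),(338,460),(118,478))]
bl=[P(*p,.189) for p in((143,400),(272,383),(270,515),(165,523))]
for n,q in(("fl",fl),("bl",bl)):
    m=np.mean(q,0);d=q[0]+q[1]-q[2]-q[3];e=q[0]+q[3]-q[1]-q[2]
    print(n,m.round(4),"len",np.linalg.norm(d)/2,np.linalg.norm(e)/2,"yaw",np.arctan2(d[1],d[0]),np.arctan2(e[1],e[0])-np.pi/2, "edge0",np.arctan2(*(q[0]-q[1])[1::-1])-np.pi/2)
fk=[P(*p,.13) for p in((98,112),(338,112))];print("fork back",np.array(fk).round(4), np.arctan2(*(fk[0]-fk[1])[1::-1])-np.pi/2)
lp=[P(*p,.134) for p in((131,491),(311,491))];print("fork lip",np.array(lp).round(4), np.arctan2(*(lp[0]-lp[1])[1::-1])-np.pi/2)
for p in ((.5518,-.3705),(.556,-.370)):print(togo(s,[*p,.148]))
```

```text
fl [ 0.5551 -0.3699  0.136 ] len 0.042752025527496317 0.05282903648816348 yaw 0.28118802176437746 0.29422692798795835 edge0 0.3093713425951885
bl [ 0.5557 -0.371   0.189 ] len 0.02609475425065453 0.022741065020332733 yaw 0.2515129638299639 0.3040462852004051 edge0 0.32876180345310546
fork back [[ 0.6107 -0.332   0.13  ]
 [ 0.6211 -0.385   0.13  ]] 0.19303360021012095
fork lip [[ 0.5237 -0.3537  0.134 ]
 [ 0.5321 -0.3969  0.134 ]] 0.19279001495044135
[-0.0017984  -0.01333978  0.11340749]
[ 0.0024196  -0.01302609  0.11340769]
```

step_arm(series=[{"dp": [0.002,-0.0134,0.0],"twist": -6.2,"grip": 1},{"dp": [0.0024,-0.0134,0.01],"twist": -6.2,"grip": 1},{"dp": [0.0024,-0.0134,0.035],"twist": -6.2,"grip": 1},{"dp": [0.0024,-0.0134,0.06],"twist": -6.2,"grip": 1},{"dp": [0.0024,-0.0134,0.085],"twist": -6.2,"grip": 1},{"dp": [0.0024,-0.0134,0.105],"twist": -6.2,"grip": 1},{"dp": [0.0024,-0.0134,0.112],"twist": -6.2,"grip": 1},{"dp": [0.0024,-0.0134,0.1135],"twist": -6.2,"grip": 1}])

```text
time: 2.75
tcp_pos: [0.5553, -0.3689, 0.1459]
ee_rot: [-0.001, 0.989, 0.15, -0.001]
wrist_force: [0.1, 0.4, 1.1]
finger_gap: 0.0852
gripper_force: 0.0
```

step_arm(series=[{"dp": [0,0,0],"twist": 0,"grip": 0.5},{"dp": [0,0,0],"twist": 0,"grip": 0.35},{"dp": [0,0,0],"twist": 0,"grip": 0.3},{"dp": [0,0,0],"twist": 0,"grip": 0.25},{"dp": [0,0,0],"twist": 0,"grip": 0},{"dp": [0,0,0],"twist": 0,"grip": 0},{"dp": [0,0,0],"twist": 0,"grip": 0},{"dp": [0,0,0],"twist": 0,"grip": 0}])

```text
time: 3.55
tcp_pos: [0.5567, -0.3697, 0.1489]
ee_rot: [0.001, 0.989, 0.15, 0.001]
wrist_force: [-0.5, 0.9, 6.3]
finger_gap: 0.0233
gripper_force: 59.6
```

Run:
```python
from h import *
s=read_state();print(s["time"],s["tcp_pos"],yaw(s),s["finger_gap"],s["gripper_force"])
F=[]
for k in range(6):
    capture("wrist");F.append(read_state()["wrist_force"])
print(np.mean(F,0),np.std(F,0))
```

```text
3.55 [ 0.55674423 -0.36968084  0.14887545] 0.30145844451690706 0.0232868451128395 59.56604361534119
[-0.47848193  1.05176583  6.04640123] [0.4894963  0.4591669  0.32247365]
```

step_arm(series=[{"dp": [0,0,-0.004],"twist": 0,"grip": 0},{"dp": [0,0,-0.012],"twist": 0,"grip": 0},{"dp": [0,0,-0.03],"twist": 0,"grip": 0},{"dp": [0,0,-0.055],"twist": 0,"grip": 0},{"dp": [0,0,-0.085],"twist": 0,"grip": 0},{"dp": [0,0,-0.11],"twist": 0,"grip": 0},{"dp": [0,0,-0.128],"twist": 0,"grip": 0},{"dp": [0,0,-0.135],"twist": 0,"grip": 0}])

```text
time: 4.65
tcp_pos: [0.557, -0.37, 0.2854]
ee_rot: [0.001, 0.989, 0.15, 0.001]
wrist_force: [0.6, -0.2, -0.8]
finger_gap: 0.0234
gripper_force: 58.9
```

step_arm(series=[{"dp": [0.003,-0.015,0],"twist": 0,"grip": 0},{"dp": [0.01,-0.048,0],"twist": 0.5,"grip": 0},{"dp": [0.019,-0.09,0],"twist": 1,"grip": 0},{"dp": [0.028,-0.135,0],"twist": 2,"grip": 0},{"dp": [0.038,-0.18,0],"twist": 3,"grip": 0},{"dp": [0.047,-0.225,0],"twist": 4,"grip": 0},{"dp": [0.056,-0.27,0],"twist": 4.7,"grip": 0},{"dp": [0.065,-0.31,0],"twist": 4.7,"grip": 0}])

```text
time: 5.45
tcp_pos: [0.5236, -0.0508, 0.2805]
ee_rot: [-0.001, 0.994, 0.11, -0.002]
wrist_force: [1.0, -0.5, -1.6]
finger_gap: 0.0236
gripper_force: 59.1
```

Run:
```python
from h import *
s=read_state();print(s["time"],s["tcp_pos"],yaw(s),s["finger_gap"],s["gripper_force"])
print(togo(s,[.507,.155,.283]))
```

```text
5.45 [ 0.52360753 -0.05079241  0.28054861] 0.21978747484963626 0.023639584720235272 59.052568674087524
[ 0.02865003 -0.20446847 -0.00203933]
```

step_arm(series=[{"dp": [0.005,-0.045,0],"twist": 0,"grip": 0},{"dp": [0.011,-0.09,0],"twist": 0,"grip": 0},{"dp": [0.017,-0.133,0],"twist": 0,"grip": 0},{"dp": [0.022,-0.172,0],"twist": 0,"grip": 0},{"dp": [0.025,-0.197,0],"twist": 0,"grip": 0},{"dp": [0.0264,-0.207,0],"twist": 0,"grip": 0},{"dp": [0.0264,-0.2087,0],"twist": 0,"grip": 0},{"dp": [0.0264,-0.2087,0],"twist": 0,"grip": 0}])

```text
time: 6.25
tcp_pos: [0.5059, 0.1548, 0.2819]
ee_rot: [0.0, 0.994, 0.11, -0.001]
wrist_force: [0.4, -1.6, -1.0]
finger_gap: 0.0235
gripper_force: 59.2
```

Run:
```python
from h import *
F=[]
for k in range(8):
    s,i=snap("scene");F.append(s["wrist_force"])
F=np.array(F);print(F[1:].mean(0),F.std(0))
s,w=snap("wrist","w2.png");cv2.imwrite("pics/s2.png",i)
print(s["time"],s["tcp_pos"],yaw(s))
u,v=proj("scene",[.48,.15,.13]).astype(int);print(u,v)
u0,v0=u-60,v-75;a=cv2.resize(i[v0:v0+150,u0:u0+120],None,fx=4,fy=4,interpolation=cv2.INTER_CUBIC);print("crop",u0,v0)
b=w[0:300,170:470];print(b.shape)
o=np.zeros((600,800,3),np.uint8);o[:a.shape[0],:480]=a;o[:300,490:790]=b;cv2.imwrite("pics/c2.png",o)
```

```text
[ 0.10324859  0.06015046 -1.29807905] [0.38325244 0.63759441 0.47827618]
6.65 [0.50674716 0.15475439 0.28285955] 0.21827811838337147
296 277
crop 236 202
(300, 300, 3)
```

View pics/c2.png

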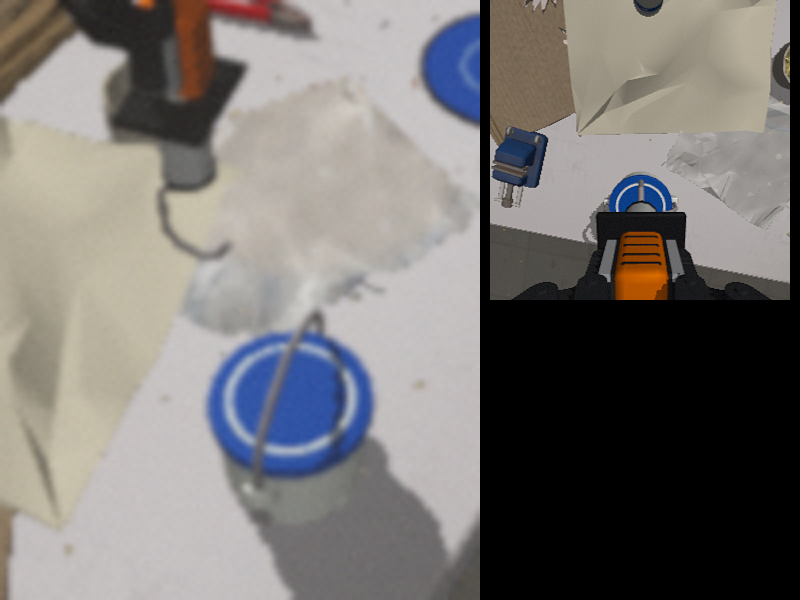

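Run:
```python
from h import *
c=np.array([.4585,.1447]);y=.2196
ex=np.array([np.cos(y),np.sin(y)]);ey=np.array([-ex[1],ex[0]])
i=cv2.imread("pics/s2.png")[240:360,265:355];f=6
o=[]
for e in(0,.007,.014,.020):
    im=cv2.resize(i,None,fx=4,fy=4,interpolation=cv2.INTER_CUBIC)[:,:]
    ys=np.linspace(-.032,.032,33);P=[]
    for t in ys:
        P.append(proj("scene",[*(c+ey*t),.096+e-.008*(t/.026)**2]))
    P=((np.array(P)-[265,240]+.5)*4).astype(np.int32)
    cv2.polylines(im,[P],False,(0,255,255),1);cv2.circle(im,tuple(P[16].tolist()),3,(0,0,255),-1)
    L=[((proj("scene",[*(c+.044*(ex*np.cos(t)+ey*np.sin(t))),.06])-[265,240]+.5)*4).astype(int) for t in np.linspace(0,6.28,60)]
    cv2.polylines(im,[np.array(L,np.int32)],True,(0,255,0),1)
    o.append(im[120:400,30:330])
cv2.imwrite("pics/c3.png",np.vstack([np.hstack(o[:2]),np.hstack(o[2:])]))
```

```text
(no output)
```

View pics/c3.png

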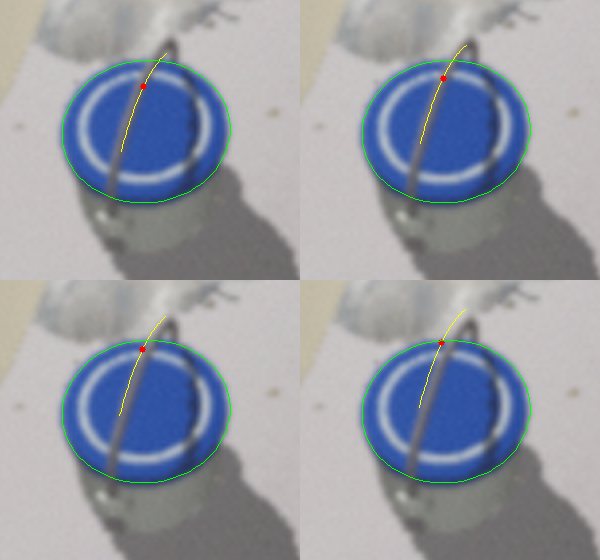

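step_arm(series=[{"dp": [0,0,0.008],"twist": 0,"grip": 0},{"dp": [0,0,0.025],"twist": 0,"grip": 0},{"dp": [0,0,0.045],"twist": 0,"grip": 0},{"dp": [0,0,0.063],"twist": 0,"grip": 0},{"dp": [0,0,0.076],"twist": 0,"grip": 0},{"dp": [0,0,0.083],"twist": 0,"grip": 0},{"dp": [0,0,0.086],"twist": 0,"grip": 0},{"dp": [0,0,0.086],"twist": 0,"grip": 0}])

```text
time: 7.5
tcp_pos: [0.5067, 0.1554, 0.1967]
ee_rot: [0.0, 0.994, 0.11, -0.0]
wrist_force: [0.2, 0.2, -1.7]
finger_gap: 0.0234
gripper_force: 59.2
```

Run:
```python
from h import *
F=[]
for k in range(3):
    s,i=snap("scene");F.append(s["wrist_force"])
cv2.imwrite("pics/s3.png",i)
print(np.mean(F,0),s["time"],s["tcp_pos"],yaw(s))
T=toolT(s);y=yaw(s)
def S(x,z,dx=-.001,dz=.0131):return proj("scene",[s["tcp_pos"][0]+(x+dx)*np.cos(y),s["tcp_pos"][1]+(x+dx)*np.sin(y),s["tcp_pos"][2]+dz+z])
for n,x,z in(("under",0,-.1415),("tip",-.016,-.1235),("back",.017,-.125),("barrel",0,-.08)):print(n,S(x,z))
a=cv2.resize(i[215:335,250:370],None,fx=5,fy=5,interpolation=cv2.INTER_CUBIC)
g=lambda p:tuple(((p-[250,215]+.5)*5).astype(int).tolist())
b=a.copy()
H=[(.0145*np.cos(t),-.1245+.0145*-np.sin(t)) for t in np.linspace(0,np.pi,20)]
cv2.polylines(b,[np.array([g(S(*h)) for h in H],np.int32)],False,(0,255,255),1)
c=np.array([.4585,.1447]);yy=.2196;ey=np.array([-np.sin(yy),np.cos(yy)])
for e,col in((0,(0,0,255)),(.010,(0,255,0))):
    cv2.polylines(b,[np.array([g(proj("scene",[*(c+ey*t),.096+e-.008*(t/.026)**2])) for t in np.linspace(-.028,.028,20)],np.int32)],False,col,1)
cv2.imwrite("pics/c4.png",np.hstack([a[:,100:500],b[:,100:500]]))
```

```text
[-0.0327744   0.22105877 -1.61318733] 7.6 [0.50725619 0.15556974 0.19761159] 0.2194528920783623
under [286.87971737 292.58548924]
tip [293.29931152 289.43628723]
back [278.89401587 285.57981094]
barrel [284.63921439 274.04841436]
```

View pics/c4.png

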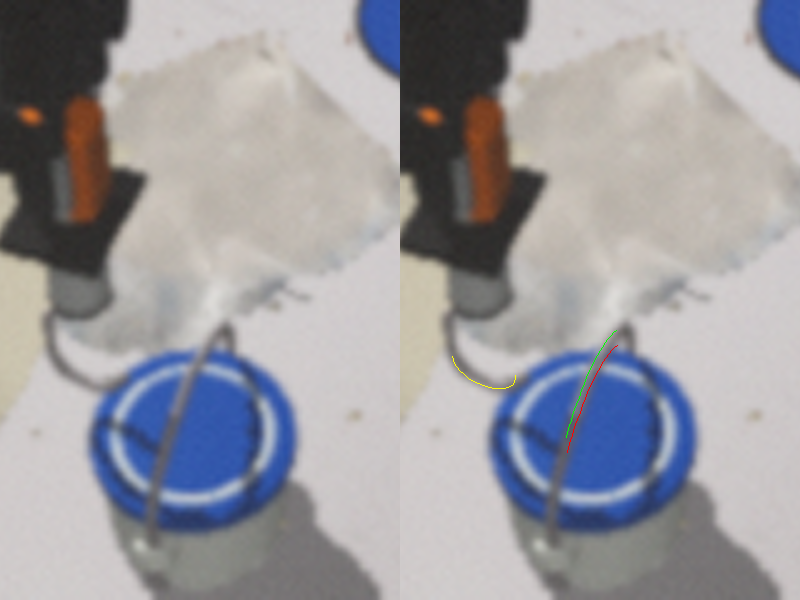

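Run:
```python
from h import *
i=cv2.imread("pics/s3.png")
for c in((.4585,.1447),(.4575,.1435),(.4592,.146)):
  yy=.2196;ey=np.array([-np.sin(yy),np.cos(yy)])
  for e in(0,.005,.01,.015,.02):
    P=np.array([proj("scene",[*(np.array(c)+ey*.0475*np.sin(t)),.0485+e+.0475*np.cos(t)]) for t in np.linspace(-1.57,1.57,181)])
    k=P[:,1].argmin();j=P[P[:,0].argmax()]
    q=[np.interp(v,P[k:,1],P[k:,0]) for v in(290,300,310)]
    print(c,e,"top",P[k].round(1),"right",j.round(1),"x at v290,300,310",np.round(q,1))
# wire columns: darkest/greyest in row over the blue lid
for v in(285,290,295,300,305,310):
    row=i[v,285:335].astype(int);sat=row.max(1)-row.min(1)
    print(v,[(285+k,int(sat[k])) for k in range(8,35)] if 0 else (285+8+np.argmin(sat[8:30]),sat[6:34].tolist()))
print(i[272:290,308:322].mean(2).astype(int))
```

```text
(0.4585, 0.1447) 0 top [314.6 282.7] right [316.7 287.5] x at v290,300,310 [308.5 304.4 301.7]
(0.4585, 0.1447) 0.005 top [314.5 281.3] right [316.6 286.1] x at v290,300,310 [307.7 303.8 301.3]
(0.4585, 0.1447) 0.01 top [314.3 279.8] right [316.6 284.7] x at v290,300,310 [306.9 303.3 300.9]
(0.4585, 0.1447) 0.015 top [314.3 278.3] right [316.5 283.3] x at v290,300,310 [306.1 302.7 300.5]
(0.4585, 0.1447) 0.02 top [314.2 276.8] right [316.4 281.8] x at v290,300,310 [305.4 302.2 300.1]
(0.4575, 0.1435) 0 top [315.3 282.5] right [317.4 287.3] x at v290,300,310 [309.1 305.1 302.4]
(0.4575, 0.1435) 0.005 top [315.2 281.1] right [317.3 285.9] x at v290,300,310 [308.3 304.5 302. ]
(0.4575, 0.1435) 0.01 top [315.  279.6] right [317.2 284.5] x at v290,300,310 [307.5 304.  301.6]
(0.4575, 0.1435) 0.015 top [315.  278.1] right [317.2 283.1] x at v290,300,310 [306.8 303.4 301.2]
(0.4575, 0.1435) 0.02 top [314.9 276.6] right [317.1 281.6] x at v290,300,310 [306.1 302.9 300.9]
(0.4592, 0.146) 0 top [314. 283.] right [316.1 287.8] x at v290,300,310 [308.  303.9 301.1]
(0.4592, 0.146) 0.005 top [313
[... 1577 characters left out ...]
9 204 206 210 207 191 181 187 194 193 190 199 206]
 [198 205 209 208 204 191 166 155 181 196 203 205 206 208]
 [198 204 206 204 189 164 129 121 151 188 203 206 207 207]
 [196 201 201 190 166 131 109 100 130 178 202 204 204 204]
 [197 198 193 173 144 127 125 112 125 175 201 205 205 204]
 [195 192 181 154 132 142 148 126 124 174 199 205 207 207]
 [175 171 160 131 125 146 154 130 126 173 200 205 205 205]
 [145 154 142 118 112 125 130 117 119 164 188 201 203 204]
 [129 137 124 106 106 106 108 106 108 129 145 168 189 202]
 [134 127 123 126 128 125 118 109 105 104 103 125 161 184]
 [143 125 142 166 170 165 150 137 125 107  88  91 117 147]
 [126 114 128 151 161 171 173 173 165 140 106  83  89 111]]
```

step_arm(series=[{"dp": [-0.005,0,0],"twist": 0,"grip": 0},{"dp": [-0.012,0,0],"twist": 0,"grip": 0},{"dp": [-0.02,0,0],"twist": 0,"grip": 0},{"dp": [-0.028,0,0],"twist": 0,"grip": 0},{"dp": [-0.036,0,0],"twist": 0,"grip": 0},{"dp": [-0.043,0,0],"twist": 0,"grip": 0},{"dp": [-0.048,0,0],"twist": 0,"grip": 0},{"dp": [-0.049,0,0],"twist": 0,"grip": 0}])

```text
time: 8.45
tcp_pos: [0.458, 0.1446, 0.1968]
ee_rot: [-0.0, 0.994, 0.11, -0.0]
wrist_force: [-0.4, 0.2, -1.9]
finger_gap: 0.0234
gripper_force: 59.2
```

Run:
```python
from h import *
F=[]
for k in range(3):
    s,i=snap("scene");F.append(s["wrist_force"])
cv2.imwrite("pics/s4.png",i)
print(np.mean(F,0),s["time"],s["tcp_pos"],yaw(s))
cv2.imwrite("pics/c5.png",cv2.resize(i[225:335,255:355],None,fx=5,fy=5,interpolation=cv2.INTER_CUBIC))
```

```text
[ 0.52470806 -0.06561999 -1.42104651] 8.55 [0.45876227 0.14474017 0.19689999] 0.2194065001242485
```

View pics/c5.png

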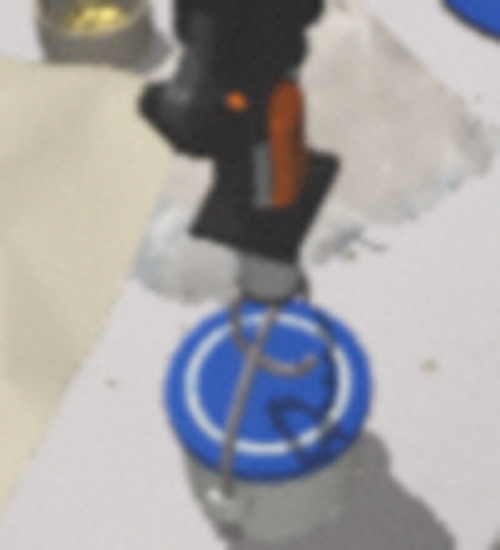

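step_arm(series=[{"dp": [0,0,-0.004],"twist": 0,"grip": 0},{"dp": [0,0,-0.009],"twist": 0,"grip": 0},{"dp": [0,0,-0.014],"twist": 0,"grip": 0},{"dp": [0,0,-0.018],"twist": 0,"grip": 0},{"dp": [0,0,-0.022],"twist": 0,"grip": 0},{"dp": [0,0,-0.026],"twist": 0,"grip": 0},{"dp": [0,0,-0.028],"twist": 0,"grip": 0},{"dp": [0,0,-0.028],"twist": 0,"grip": 0}])

```text
time: 9.4
tcp_pos: [0.4589, 0.1448, 0.2251]
ee_rot: [-0.0, 0.994, 0.11, 0.0]
wrist_force: [-0.3, -0.0, -2.9]
finger_gap: 0.0236
gripper_force: 59.1
```

```bash
cat > f.py <<'E'
from h import *
import sys
F=[];Z=[]
n=int(sys.argv[1])
for k in range(n):
    s,i=snap("scene");F.append(s["wrist_force"]);Z.append(s["tcp_pos"])
F=np.array(F);print("t",s["time"],"tcp",np.mean(Z,0).round(4),"F",F.mean(0).round(2),"pull",round(-F[:,2].mean()-1.37,2),"+-",round(F[:,2].std()/n**.5,2),"yaw",round(yaw(s),3))
if len(sys.argv)>2: cv2.imwrite("pics/"+sys.argv[2],i)
E
python3 f.py 10 s5.png
```

```text
t 9.85 tcp [0.4587 0.1447 0.2247] F [ 0.63 -0.08 -2.42] pull 1.05 +- 0.08 yaw 0.219
```

step_arm(series=[{"dp": [0,0,-0.001],"twist": 0,"grip": 0},{"dp": [0,0,-0.002],"twist": 0,"grip": 0},{"dp": [0,0,-0.0035],"twist": 0,"grip": 0},{"dp": [0,0,-0.0045],"twist": 0,"grip": 0},{"dp": [0,0,-0.0045],"twist": 0,"grip": 0},{"dp": [0,0,-0.0045],"twist": 0,"grip": 0},{"dp": [0,0,-0.0045],"twist": 0,"grip": 0},{"dp": [0,0,-0.0045],"twist": 0,"grip": 0}])

```text
time: 10.7
tcp_pos: [0.4586, 0.1447, 0.2292]
ee_rot: [0.0, 0.994, 0.109, -0.0]
wrist_force: [0.4, 0.8, -3.2]
finger_gap: 0.0232
gripper_force: 59.1
```

```bash
python3 f.py 14 s6.png
```

```text
t 11.35 tcp [0.4587 0.1447 0.2293] F [ 0.51  0.26 -3.19] pull 1.82 +- 0.14 yaw 0.219
```

```bash
python3 f.py 18 s7.png
```

```text
t 12.25 tcp [0.4587 0.1447 0.2293] F [ 0.53  0.03 -2.88] pull 1.51 +- 0.1 yaw 0.219
```

step_arm(series=[{"dp": [0,0,-0.002],"twist": 0,"grip": 0},{"dp": [0,0,-0.005],"twist": 0,"grip": 0},{"dp": [0,0,-0.008],"twist": 0,"grip": 0},{"dp": [0,0,-0.011],"twist": 0,"grip": 0},{"dp": [0,0,-0.014],"twist": 0,"grip": 0},{"dp": [0,0,-0.016],"twist": 0,"grip": 0},{"dp": [0,0,-0.016],"twist": 0,"grip": 0},{"dp": [0,0,-0.016],"twist": 0,"grip": 0}])

```text
time: 13.1
tcp_pos: [0.4586, 0.1447, 0.2452]
ee_rot: [0.0, 0.994, 0.109, -0.0]
wrist_force: [0.1, -0.4, -4.1]
finger_gap: 0.0233
gripper_force: 59.0
```

```bash
python3 f.py 6 s8.png
```

```text
t 13.35 tcp [0.4586 0.1447 0.2451] F [-0.11 -0.29 -4.34] pull 2.97 +- 0.17 yaw 0.219
```

step_arm(series=[{"dp": [0,0,-0.002],"twist": 0,"grip": 0},{"dp": [0,0,-0.004],"twist": 0,"grip": 0},{"dp": [0,0,-0.006],"twist": 0,"grip": 0},{"dp": [0,0,-0.008],"twist": 0,"grip": 0},{"dp": [0,0,-0.01],"twist": 0,"grip": 0},{"dp": [0,0,-0.01],"twist": 0,"grip": 0},{"dp": [0,0,-0.01],"twist": 0,"grip": 0},{"dp": [0,0,-0.01],"twist": 0,"grip": 0}])

```text
time: 14.2
tcp_pos: [0.4586, 0.1447, 0.2552]
ee_rot: [-0.0, 0.994, 0.11, -0.0]
wrist_force: [0.2, 0.6, -4.7]
finger_gap: 0.0232
gripper_force: 59.0
```

```bash
cat > tub.py <<'E'
import cv2,numpy as np,sys
# lid's lower rim patch of the standing tub, 4x enlarged, matched in later pictures
up=lambda n:cv2.resize(cv2.imread("pics/"+n)[260:350,270:350],None,fx=4,fy=4,interpolation=cv2.INTER_CUBIC)
T=up("s7.png")[4*42:4*66,4*25:4*50]
for n in sys.argv[1:]:
    m=cv2.matchTemplate(up(n),T,cv2.TM_CCOEFF_NORMED);_,v,_,l=cv2.minMaxLoc(m)
    print(n,round(v,3),"shift px u,v",(l[0]-100)/4,(l[1]-168)/4)
E
python3 f.py 6 s9.png; python3 tub.py s6.png s8.png s9.png
python3 - <<'E'
from h import *
print(proj("scene",[.4585,.1447,.06]),proj("scene",[.4585,.1447,.075]))
E
```

```text
t 14.45 tcp [0.4586 0.1447 0.2551] F [ 0.02  0.1  -4.58] pull 3.21 +- 0.12 yaw 0.219
s6.png 0.998 shift px u,v 0.0 0.0
s8.png 0.988 shift px u,v 0.0 -0.25
s9.png 0.987 shift px u,v -0.25 -3.25
[308.57997375 301.6934677 ] [308.29823763 297.39738723]
```

step_arm(series=[{"dp": [0,0,-0.001],"twist": 0,"grip": 0},{"dp": [0,0,-0.002],"twist": 0,"grip": 0},{"dp": [0,0,-0.003],"twist": 0,"grip": 0},{"dp": [0,0,-0.004],"twist": 0,"grip": 0},{"dp": [0,0,-0.004],"twist": 0,"grip": 0},{"dp": [0,0,-0.004],"twist": 0,"grip": 0},{"dp": [0,0,-0.004],"twist": 0,"grip": 0},{"dp": [0,0,-0.004],"twist": 0,"grip": 0}])

```text
time: 15.3
tcp_pos: [0.4587, 0.1447, 0.2592]
ee_rot: [-0.0, 0.994, 0.11, -0.0]
wrist_force: [-0.6, 0.2, -4.0]
finger_gap: 0.023
gripper_force: 59.0
```

```bash
python3 f.py 20 s10.png; python3 tub.py s10.png
python3 - <<'E'
from h import *
s=read_state();c=np.array([.4585,.1447]);m=np.array([.5089,-.1901]);print("tool shift tub->mat",togo(s,[*(s["tcp_pos"][:2]+m-c),s["tcp_pos"][2]]), [togo(s,[*m,.2])])
E
```

```text
t 16.25 tcp [0.4587 0.1447 0.2593] F [-0.03 -0.1  -4.34] pull 2.97 +- 0.09 yaw 0.219
s10.png 0.987 shift px u,v -0.25 -4.25
tool shift tub->mat [-2.36951217e-02  3.37742122e-01  1.30936902e-05] [array([-0.02391233,  0.3377273 ,  0.05926102])]
```

step_arm(series=[{"dp": [-0.0005,0.0009,0],"twist": 0,"grip": 0},{"dp": [-0.0015,0.0026,0],"twist": 0,"grip": 0},{"dp": [-0.0031,0.0052,0],"twist": 0,"grip": 0},{"dp": [-0.0051,0.0086,0],"twist": 0,"grip": 0},{"dp": [-0.0077,0.0129,0],"twist": 0,"grip": 0},{"dp": [-0.0107,0.0181,0],"twist": 0,"grip": 0},{"dp": [-0.0143,0.0241,0],"twist": 0,"grip": 0},{"dp": [-0.0179,0.0301,0],"twist": 0,"grip": 0}])

```text
time: 17.1
tcp_pos: [0.4475, 0.1108, 0.2593]
ee_rot: [0.0, 0.994, 0.109, -0.0]
wrist_force: [0.1, -0.0, -4.6]
finger_gap: 0.0231
gripper_force: 58.9
```

step_arm(series=[{"dp": [-0.0041,0.0069,0],"twist": 0,"grip": 0},{"dp": [-0.0082,0.0138,0],"twist": 0,"grip": 0},{"dp": [-0.0122,0.0206,0],"twist": 0,"grip": 0},{"dp": [-0.0163,0.0275,0],"twist": 0,"grip": 0},{"dp": [-0.0204,0.0344,0],"twist": 0,"grip": 0},{"dp": [-0.0245,0.0413,0],"twist": 0,"grip": 0},{"dp": [-0.0286,0.0482,0],"twist": 0,"grip": 0},{"dp": [-0.0326,0.055,0],"twist": 0,"grip": 0}])

```text
time: 17.9
tcp_pos: [0.4277, 0.0501, 0.2593]
ee_rot: [0.0, 0.994, 0.11, -0.0]
wrist_force: [-0.7, -0.3, -4.5]
finger_gap: 0.0234
gripper_force: 58.9
```

step_arm(series=[{"dp": [-0.0041,0.0069,0],"twist": 0,"grip": 0},{"dp": [-0.0082,0.0138,0],"twist": 0,"grip": 0},{"dp": [-0.0122,0.0206,0],"twist": 0,"grip": 0},{"dp": [-0.0163,0.0275,0],"twist": 0,"grip": 0},{"dp": [-0.0204,0.0344,0],"twist": 0,"grip": 0},{"dp": [-0.0245,0.0413,0],"twist": 0,"grip": 0},{"dp": [-0.0286,0.0482,0],"twist": 0,"grip": 0},{"dp": [-0.0326,0.055,0],"twist": 0,"grip": 0}])

```text
time: 18.7
tcp_pos: [0.4079, -0.0107, 0.2593]
ee_rot: [0.0, 0.994, 0.109, 0.0]
wrist_force: [0.2, -0.4, -5.1]
finger_gap: 0.0232
gripper_force: 58.9
```

step_arm(series=[{"dp": [-0.0041,0.0069,0],"twist": 0,"grip": 0},{"dp": [-0.0082,0.0138,0],"twist": 0,"grip": 0},{"dp": [-0.0117,0.0198,0],"twist": 0,"grip": 0},{"dp": [-0.0148,0.025,0],"twist": 0,"grip": 0},{"dp": [-0.0173,0.0293,0],"twist": 0,"grip": 0},{"dp": [-0.0194,0.0327,0],"twist": 0,"grip": 0},{"dp": [-0.0209,0.0353,0],"twist": 0,"grip": 0},{"dp": [-0.0214,0.0361,0],"twist": 0,"grip": 0}])

```text
time: 19.5
tcp_pos: [0.395, -0.0502, 0.2593]
ee_rot: [-0.0, 0.994, 0.109, -0.0]
wrist_force: [-0.3, 0.1, -4.7]
finger_gap: 0.0232
gripper_force: 58.9
```

step_arm(series=[{"dp": [0.0004,0.0009,0],"twist": 0,"grip": 0},{"dp": [0.0013,0.0027,0],"twist": 0,"grip": 0},{"dp": [0.0027,0.0054,0],"twist": 0,"grip": 0},{"dp": [0.0045,0.0089,0],"twist": 0,"grip": 0},{"dp": [0.0067,0.0134,0],"twist": 0,"grip": 0},{"dp": [0.0094,0.0188,0],"twist": 0,"grip": 0},{"dp": [0.0125,0.025,0],"twist": 0,"grip": 0},{"dp": [0.0156,0.0313,0],"twist": 0,"grip": 0}])

```text
time: 20.3
tcp_pos: [0.4176, -0.0777, 0.2593]
ee_rot: [0.0, 0.994, 0.109, 0.0]
wrist_force: [0.4, 1.0, -4.2]
finger_gap: 0.0234
gripper_force: 58.9
```

step_arm(series=[{"dp": [0.0036,0.0072,0],"twist": 0,"grip": 0},{"dp": [0.0072,0.0143,0],"twist": 0,"grip": 0},{"dp": [0.0107,0.0215,0],"twist": 0,"grip": 0},{"dp": [0.0143,0.0286,0],"twist": 0,"grip": 0},{"dp": [0.0179,0.0358,0],"twist": 0,"grip": 0},{"dp": [0.0215,0.0429,0],"twist": 0,"grip": 0},{"dp": [0.025,0.0501,0],"twist": 0,"grip": 0},{"dp": [0.0286,0.0572,0],"twist": 0,"grip": 0}])

```text
time: 21.1
tcp_pos: [0.4579, -0.1273, 0.2592]
ee_rot: [-0.0, 0.994, 0.109, -0.0]
wrist_force: [-0.1, -0.9, -4.3]
finger_gap: 0.023
gripper_force: 58.9
```

step_arm(series=[{"dp": [0.0036,0.0072,0],"twist": 0,"grip": 0},{"dp": [0.0072,0.0143,0],"twist": 0,"grip": 0},{"dp": [0.0107,0.0215,0],"twist": 0,"grip": 0},{"dp": [0.0143,0.0286,0],"twist": 0,"grip": 0},{"dp": [0.0179,0.0358,0],"twist": 0,"grip": 0},{"dp": [0.0215,0.0429,0],"twist": 0,"grip": 0},{"dp": [0.0245,0.049,0],"twist": 0,"grip": 0},{"dp": [0.027,0.054,0],"twist": 0,"grip": 0}])

```text
time: 21.9
tcp_pos: [0.496, -0.1741, 0.2592]
ee_rot: [0.0, 0.994, 0.109, 0.0]
wrist_force: [0.2, 0.0, -4.8]
finger_gap: 0.0232
gripper_force: 58.9
```

step_arm(series=[{"dp": [0.0022,0.0044,0],"twist": 0,"grip": 0},{"dp": [0.0042,0.0084,0],"twist": 0,"grip": 0},{"dp": [0.006,0.012,0],"twist": 0,"grip": 0},{"dp": [0.0075,0.015,0],"twist": 0,"grip": 0},{"dp": [0.0086,0.0173,0],"twist": 0,"grip": 0},{"dp": [0.0093,0.0186,0],"twist": 0,"grip": 0},{"dp": [0.0095,0.019,0],"twist": 0,"grip": 0},{"dp": [0.0095,0.019,0],"twist": 0,"grip": 0}])

```text
time: 22.7
tcp_pos: [0.509, -0.19, 0.2593]
ee_rot: [-0.0, 0.994, 0.11, -0.0]
wrist_force: [-0.3, -0.3, -4.7]
finger_gap: 0.0235
gripper_force: 58.9
```

```bash
python3 f.py 4 s11.png
python3 - <<'E'
from h import *
s,i=snap("top","t11.png");s,j=snap("scene")
# blue lid centroid relative to mat: print expected and mask extents
m=[.5089,-.1901]
for n,im in(("scene",j),):
    z=.06+.015
    print(n,"expected lid centre",proj(n,[*m,z]))
    u,v=proj(n,[*m,z]).astype(int)
    o=im[v-60:v+60,u-70:u+70];a=cv2.resize(o,None,fx=3,fy=3,interpolation=cv2.INTER_CUBIC)
u2,v2=proj("top",[*m,z]).astype(int);b=cv2.resize(i[v2-40:v2+40,u2-40:u2+40],None,fx=4,fy=4,interpolation=cv2.INTER_CUBIC)
c=np.zeros((360,760,3),np.uint8);c[:,:420]=a;c[:320,430:750]=b;cv2.imwrite("pics/c11.png",c);print(u,v,u2,v2)
# hsv blue mask extents in scene: lid ellipse
h=cv2.cvtColor(j,cv2.COLOR_BGR2HSV);M=cv2.inRange(h,(105,130,60),(125,255,255))[v-60:v+60,u-70:u+70]
n_,L,st,ce=cv2.connectedComponentsWithStats(M);print([(st[k]+[u-70,v-60,0,0,0],ce[k]+[u-70,v-60]) for k in range(1,n_) if st[k][4]>40])
E
```

```text
t 22.85 tcp [ 0.5089 -0.1899  0.2593] F [-0.27  0.08 -4.27] pull 2.9 +- 0.18 yaw 0.219
scene expected lid centre [363.24372616 199.00817785]
363 199 354 230
[(array([348, 191,   9,  18,  48]), array([350.95833333, 201.39583333])), (array([353, 192,   8,  12,  60]), array([356.26666667, 197.23333333])), (array([361, 192,  13,  14, 132]), array([366.90151515, 198.87121212])), (array([360, 192,  19,  19,  73]), array([371.05479452, 204.60273973])), (array([342, 210,  40,  22, 312]), array([360.70192308, 223.19551282]))]
```

step_arm(series=[{"dp": [0,0,0.001],"twist": 0,"grip": 0},{"dp": [0,0,0.0025],"twist": 0,"grip": 0},{"dp": [0,0,0.0045],"twist": 0,"grip": 0},{"dp": [0,0,0.0065],"twist": 0,"grip": 0},{"dp": [0,0,0.0085],"twist": 0,"grip": 0},{"dp": [0,0,0.01],"twist": 0,"grip": 0},{"dp": [0,0,0.0112],"twist": 0,"grip": 0},{"dp": [0,0,0.0124],"twist": 0,"grip": 0}])

```text
time: 23.8
tcp_pos: [0.509, -0.1901, 0.2468]
ee_rot: [0.0, 0.994, 0.109, -0.0]
wrist_force: [0.4, -0.2, -4.3]
finger_gap: 0.0235
gripper_force: 58.9
```

step_arm(series=[{"dp": [0,0,0.001],"twist": 0,"grip": 0},{"dp": [0,0,0.002],"twist": 0,"grip": 0},{"dp": [0,0,0.0035],"twist": 0,"grip": 0},{"dp": [0,0,0.0055],"twist": 0,"grip": 0},{"dp": [0,0,0.008],"twist": 0,"grip": 0},{"dp": [0,0,0.0105],"twist": 0,"grip": 0},{"dp": [0,0,0.012],"twist": 0,"grip": 0},{"dp": [0,0,0.0125],"twist": 0,"grip": 0}])

```text
time: 24.6
tcp_pos: [0.5091, -0.19, 0.2343]
ee_rot: [0.0, 0.994, 0.11, 0.0]
wrist_force: [0.3, -0.3, -3.2]
finger_gap: 0.0235
gripper_force: 58.9
```

```bash
python3 f.py 8 s12.png
```

```text
t 24.95 tcp [ 0.5091 -0.1901  0.2344] F [ 0.74  0.09 -3.41] pull 2.04 +- 0.14 yaw 0.219
```

step_arm(series=[{"dp": [0,0,0.002],"twist": 0,"grip": 0},{"dp": [0,0,0.006],"twist": 0,"grip": 0},{"dp": [0,0,0.011],"twist": 0,"grip": 0},{"dp": [0,0,0.017],"twist": 0,"grip": 0},{"dp": [0,0,0.024],"twist": 0,"grip": 0},{"dp": [0,0,0.03],"twist": 0,"grip": 0},{"dp": [0,0,0.0345],"twist": 0,"grip": 0},{"dp": [0,0,0.0355],"twist": 0,"grip": 0}])

```text
time: 25.8
tcp_pos: [0.5084, -0.1898, 0.1979]
ee_rot: [-0.0, 0.994, 0.11, -0.001]
wrist_force: [-0.0, 0.7, -1.5]
finger_gap: 0.0234
gripper_force: 59.2
```

```bash
python3 f.py 8 s13.png
python3 - <<'E'
from h import *
i=cv2.imread("pics/s13.png");p=np.array([.5089,-.1901])
u,v=proj("scene",[*p,.06]).astype(int)-[45,70]
a=cv2.resize(i[v:v+115,u:u+90],None,fx=5,fy=5,interpolation=cv2.INTER_CUBIC);b=a.copy()
def circ(c,r,z,col):
    P=[((proj("scene",[c[0]+r*np.cos(t),c[1]+r*np.sin(t),z])-[u,v]+.5)*5) for t in np.linspace(0,6.3,80)];cv2.polylines(b,[np.array(P,np.int32)],True,col,1)
circ(p,.044,.062,(0,255,0));circ(p,.06,.002,(0,255,255))
yy=.2196;ey=np.array([-np.sin(yy),np.cos(yy)])
P=[(proj("scene",[*(p+ey*.0475*np.sin(t)),.0555+.0475*np.cos(t)])-[u,v]+.5)*5 for t in np.linspace(-1.5,1.5,60)];cv2.polylines(b,[np.array(P,np.int32)],False,(0,0,255),1)
cv2.imwrite("pics/c13.png",np.hstack([a[:,:400],b[:,:400]]))
E
```

```text
t 26.15 tcp [ 0.509  -0.1901  0.1988] F [-0.04  0.01 -1.11] pull -0.26 +- 0.17 yaw 0.219
```

View pics/c13.png

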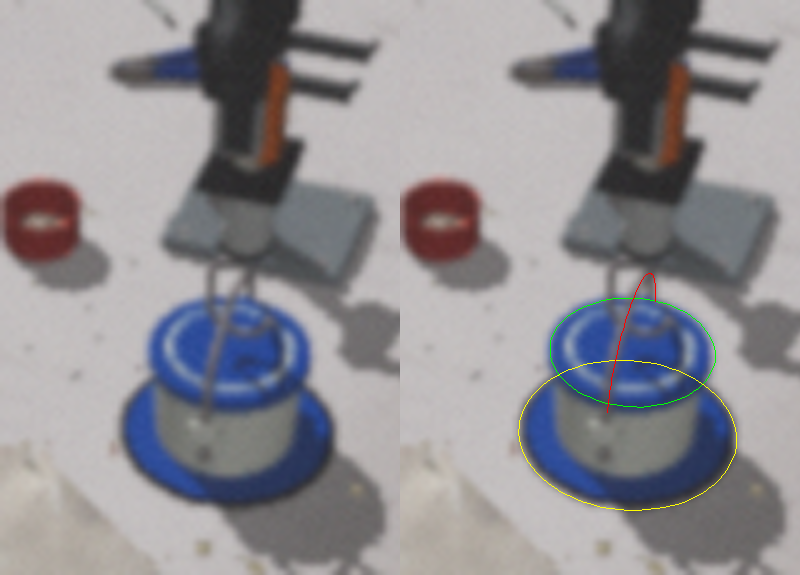

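step_arm(series=[{"dp": [0.004,0,0],"twist": 0,"grip": 0},{"dp": [0.011,0,0],"twist": 0,"grip": 0},{"dp": [0.019,0,0],"twist": 0,"grip": 0},{"dp": [0.027,0,0],"twist": 0,"grip": 0},{"dp": [0.035,0,0],"twist": 0,"grip": 0},{"dp": [0.043,0,0],"twist": 0,"grip": 0},{"dp": [0.05,0,0],"twist": 0,"grip": 0},{"dp": [0.052,0,0],"twist": 0,"grip": 0}])

```text
time: 27.0
tcp_pos: [0.5607, -0.1785, 0.1988]
ee_rot: [0.0, 0.994, 0.11, 0.0]
wrist_force: [-0.1, 0.7, -0.6]
finger_gap: 0.0235
gripper_force: 59.2
```

```bash
python3 f.py 3 s14.png
python3 - <<'E'
import cv2,numpy as np
# tub unmoved? match lower tub+mat patch s13->s14
a=cv2.imread("pics/s13.png");b=cv2.imread("pics/s14.png")
up=lambda i:cv2.resize(i,None,fx=4,fy=4,interpolation=cv2.INTER_CUBIC)
T=up(a[205:235,340:378]);m=cv2.matchTemplate(up(b[195:245,330:388]),T,cv2.TM_CCOEFF_NORMED);print(cv2.minMaxLoc(m)[1:])
E
```

```text
t 27.1 tcp [ 0.5604 -0.1785  0.1988] F [-0.21 -0.35 -0.82] pull -0.55 +- 0.1 yaw 0.22
(0.9900217056274414, (80, 27), (40, 40))
```

step_arm(series=[{"dp": [0,0,-0.006],"twist": 0,"grip": 0},{"dp": [0,0,-0.02],"twist": 0,"grip": 0},{"dp": [0,0,-0.036],"twist": 0,"grip": 0},{"dp": [0,0,-0.052],"twist": 0,"grip": 0},{"dp": [0,0,-0.067],"twist": 0,"grip": 0},{"dp": [0,0,-0.079],"twist": 0,"grip": 0},{"dp": [0,0,-0.086],"twist": 0,"grip": 0},{"dp": [0,0,-0.088],"twist": 0,"grip": 0}])

```text
time: 27.95
tcp_pos: [0.5602, -0.1789, 0.2883]
ee_rot: [0.0, 0.994, 0.109, 0.001]
wrist_force: [0.5, -0.2, -1.7]
finger_gap: 0.0236
gripper_force: 59.2
```

step_arm(series=[{"dp": [-0.004,0.015,0],"twist": 0,"grip": 0},{"dp": [-0.012,0.048,0],"twist": 0.5,"grip": 0},{"dp": [-0.021,0.085,0],"twist": 1,"grip": 0},{"dp": [-0.03,0.122,0],"twist": 1.5,"grip": 0},{"dp": [-0.038,0.155,0],"twist": 1.5,"grip": 0},{"dp": [-0.043,0.176,0],"twist": 1.5,"grip": 0},{"dp": [-0.0453,0.1848,0],"twist": 1.5,"grip": 0},{"dp": [-0.0455,0.1856,0],"twist": 1.5,"grip": 0}])

```text
time: 28.75
tcp_pos: [0.5552, -0.3705, 0.2859]
ee_rot: [-0.001, 0.995, 0.096, -0.001]
wrist_force: [0.8, 0.6, -1.6]
finger_gap: 0.0232
gripper_force: 59.3
```

```bash
python3 f.py 5 s15.png
python3 - <<'E'
from h import *
s,w=snap("wrist","w15.png");print(togo(s,[.5567,-.3697,.1495]))
t,i=snap("top","t15.png")
E
```

```text
t 28.95 tcp [ 0.5557 -0.3691  0.2864] F [-0.06  0.27 -1.34] pull -0.03 +- 0.16 yaw 0.195
[0.00028621 0.00159458 0.13751854]
```

step_arm(series=[{"dp": [0.001,0.001,0.008],"twist": 0,"grip": 0},{"dp": [0.001,0.001,0.028],"twist": 0,"grip": 0},{"dp": [0.001,0.001,0.05],"twist": 0,"grip": 0},{"dp": [0.001,0.001,0.072],"twist": 0,"grip": 0},{"dp": [0.001,0.001,0.094],"twist": 0,"grip": 0},{"dp": [0.001,0.001,0.111],"twist": 0,"grip": 0},{"dp": [0.001,0.001,0.122],"twist": 0,"grip": 0},{"dp": [0.001,0.001,0.125],"twist": 0,"grip": 0}])

```text
time: 29.9
tcp_pos: [0.5562, -0.3698, 0.1599]
ee_rot: [-0.001, 0.995, 0.097, -0.001]
wrist_force: [0.5, -1.2, -0.9]
finger_gap: 0.0235
gripper_force: 59.3
```

```bash
python3 f.py 6 s16.png
python3 - <<'E'
from h import *
s=read_state();print(togo(s,[.5567,-.3697,.1495]))
E
```

```text
t 30.15 tcp [ 0.5571 -0.3706  0.1619] F [-0.01 -0.27 -0.97] pull -0.4 +- 0.08 yaw 0.193
[-0.00077979 -0.00170931  0.01391568]
```

step_arm(series=[{"dp": [0,-0.0008,0.002],"twist": 0,"grip": 0},{"dp": [0,-0.0008,0.004],"twist": 0,"grip": 0},{"dp": [0,-0.0008,0.006],"twist": 0,"grip": 0},{"dp": [0,-0.0008,0.008],"twist": 0,"grip": 0},{"dp": [0,-0.0008,0.0095],"twist": 0,"grip": 0},{"dp": [0,-0.0008,0.011],"twist": 0,"grip": 0},{"dp": [0,-0.0008,0.012],"twist": 0,"grip": 0},{"dp": [0,-0.0008,0.012],"twist": 0,"grip": 0}])

```text
time: 31.0
tcp_pos: [0.5567, -0.3697, 0.1496]
ee_rot: [-0.0, 0.995, 0.097, -0.0]
wrist_force: [-0.6, 1.2, -0.4]
finger_gap: 0.023
gripper_force: 59.3
```

```bash
python3 f.py 8 s17.png
python3 - <<'E'
from h import *
s=read_state();print(togo(s,[.5567,-.3697,.1495]),s["torque"])
E
```

```text
t 31.35 tcp [ 0.5568 -0.3698  0.1499] F [-0.05 -0.09 -0.98] pull -0.39 +- 0.12 yaw 0.193
[-9.03116306e-05 -1.30401928e-04  4.85016331e-04] [0.016333   0.0099019  0.00260226]
```

step_arm(series=[{"dp": [0,0,0.0005],"twist": 0,"grip": 0},{"dp": [0,0,0.001],"twist": 0,"grip": 0},{"dp": [0,0,0.0013],"twist": 0,"grip": 0},{"dp": [0,0,0.0015],"twist": 0,"grip": 0},{"dp": [0,0,0.0015],"twist": 0,"grip": 0},{"dp": [0,0,0.0015],"twist": 0,"grip": 0},{"dp": [0,0,0.0015],"twist": 0,"grip": 0},{"dp": [0,0,0.0015],"twist": 0,"grip": 0}])

```text
time: 32.2
tcp_pos: [0.5568, -0.3698, 0.1489]
ee_rot: [0.0, 0.995, 0.096, 0.0]
wrist_force: [-2.2, 1.4, 3.9]
finger_gap: 0.0233
gripper_force: 59.9
```

```bash
python3 f.py 5 s18.png
```

```text
t 32.4 tcp [ 0.5568 -0.3698  0.1489] F [-2.13  1.56  4.86] pull -6.23 +- 0.26 yaw 0.193
```

step_arm(series=[{"dp": [0,0,-0.0005],"twist": 0,"grip": 0},{"dp": [0,0,-0.0005],"twist": 0,"grip": 0.3},{"dp": [0,0,-0.0005],"twist": 0,"grip": 0.35},{"dp": [0,0,-0.0005],"twist": 0,"grip": 0.4},{"dp": [0,0,-0.0005],"twist": 0,"grip": 0.6},{"dp": [0,0,-0.0005],"twist": 0,"grip": 0.9},{"dp": [0,0,-0.0005],"twist": 0,"grip": 1},{"dp": [0,0,-0.0005],"twist": 0,"grip": 1}])

```text
time: 33.25
tcp_pos: [0.5568, -0.3698, 0.1489]
ee_rot: [0.0, 0.995, 0.096, 0.0]
wrist_force: [0.3, -0.3, 0.6]
finger_gap: 0.085
gripper_force: 0.0
```

step_arm(series=[{"dp": [0,0,-0.004],"twist": 0,"grip": 1},{"dp": [0,0,-0.012],"twist": 0,"grip": 1},{"dp": [0,0,-0.025],"twist": 0,"grip": 1},{"dp": [0,0,-0.045],"twist": 0,"grip": 1},{"dp": [0,0,-0.07],"twist": 0,"grip": 1},{"dp": [0,0,-0.095],"twist": 0,"grip": 1},{"dp": [0,0,-0.11],"twist": 0,"grip": 1},{"dp": [0,0,-0.115],"twist": 0,"grip": 1}])

```text
time: 34.05
tcp_pos: [0.5581, -0.3707, 0.2676]
ee_rot: [0.002, 0.995, 0.096, 0.002]
wrist_force: [1.1, -0.0, 0.1]
finger_gap: 0.0854
gripper_force: 0.0
```

```bash
python3 f.py 5 s19.png
python3 - <<'E'
from h import *
s,w=snap("wrist","w19.png");print(s["tcp_pos"],s["finger_gap"])
# compare with w1 (start): orange and flange via expected projections
o=cv2.cvtColor(w,cv2.COLOR_BGR2HSV);M=cv2.inRange(o,(8,180,120),(18,255,255));M[:140]=0;M[:,:260]=0;M[:,380:]=0
v,u=np.nonzero(M);print("orange now",u.mean(),v.mean(),u.min(),u.max(),v.min(),v.max(),len(u))
r=cv2.minAreaRect(np.stack([u,v],1).astype(np.float32));print(r)
d=cv2.inRange(cv2.cvtColor(w,cv2.COLOR_BGR2GRAY),0,25);d[:150]=0;d[225:]=0;d[:,:265]=0;d[:,:]=d;d[:,350:]=0
v,u=np.nonzero(d|M*0);print("black extents",u.min(),u.max(),v.min(),v.max())
y=.193
for n,x,yy,z in(("top c",0,0,.189),("f--",-.022,-.027,.136),("f-+",-.022,.027,.136),("f+-",.022,-.027,.136),("f++",.022,.027,.136)):
    print(n,proj("wrist",[.555+x*np.cos(y)-yy*np.sin(y),-.3703+x*np.sin(y)+yy*np.cos(y),z],s).round(1))
i=cv2.imread("pics/s19.png");h=cv2.cvtColor(i,cv2.COLOR_BGR2HSV)
for n in("scene0.png","s19.png"):
    i=cv2.imread("pics/"+n);M=cv2.inRange(cv2.cvtColor(i,cv2.COLOR_BGR2HSV),(5,170,80),(20,255,255))[110:170,360:400];v,u=np.nonzero(M);print(n,u.mean()+360,v.mean()+110,v.min()+110,v.max()+110,len(u))
E
```

```text
t 34.25 tcp [ 0.5571 -0.37    0.2651] F [-0.1   0.02  0.37] pull -1.74 +- 0.16 yaw 0.193
[ 0.55596353 -0.3691546   0.26205936] 0.08523798540890666
orange now 323.16153846153844 207.27802197802197 309 336 184 226 910
((322.913818359375, 205.44923400878906), (41.82439422607422, 26.847488403320312), 86.8201675415039)
black extents 295 349 151 220
top c [321.8 211.8]
f-- [348.2 214.4]
f-+ [295.2 214.3]
f+- [349.6 171.9]
f++ [294.  171.9]
scene0.png 381.4107142857143 129.16071428571428 125 139 56
s19.png 381.25925925925924 131.17283950617283 125 141 81
```

```bash
python3 -c "
from plant import *
print(hand_in())"
```

```text
the job is handed in; nothing more can be done
None
```

The job was carried out in the order asked and handed in at about 34 s: the pull was held at about 1.5 N, the tub hung about 1.5 cm up and was set in the middle of the mat within about 2 mm, and the scale is back in its stand; hand-in returned no verdict.

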